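# Nest three cleaning baskets on the drip hook

### The job

Hang the three steel parts baskets by their eyes on the bench hook to drip, the large one first, then the middle one, then the small one, each with its back against the one before so that they nest and with its open front toward the hook's tip. After hanging each basket push it, with all those behind it, gently back until the sprung buffer gives about 5 mm (never as much as 10), then let it down on the bar behind the lip and let go. Leave all three hanging straight and snug, one against the other, and do not disturb the other things on the bench.

Things in the scene. Friction and masses are not known exactly. Their poses are not given: they have to be found in the camera images.
- hook: Fixed bench hook. Origin: top face of its level bar, on the centre line, at the inner face of the tip's lip; x runs along the bar from tip to post, z up. Bar 12 mm wide, 10 mm high, its top 140 mm above the bench. The lip takes x=-8 to 0 and stands 6 mm above the bar. Post front at x=160 mm, 4 mm higher than the bar. Base plate 12 mm thick, x=-35 to 225 mm, 150 mm wide.
- buffer: Black housing of the spring buffer on the hook's post; origin and axes as hook. Its rubber pad, 56 mm wide, 95 mm below to 8 mm above the bar's top, straddles the bar. The free pad's front is set anywhere from x=75 to 115 mm and NOT measured: feel for it. It gives 1 mm per 1.5 N, bottoms at 14 mm, springs back. Baskets on the bar add friction of up to about their weight.
- large: Largest steel parts basket, 170 g, standing on the bench. Origin: mid-thickness of its hanging eye, at the height of the flat underside; x to the back, z up. 120 mm wide (y); 3 mm floor and 36 mm high side walls from x=-8 to -60 mm, front (-x) open. Back panel x=-8 to -4 mm, 40 mm high. A rubber foot low at the back, 8 to 18 mm up, ends at x=+8 mm, flush with the eye's back.
- middle: Middle basket, 140 g, 100 mm wide; otherwise shaped and with axes as large, and a lower eye. Nested snugly on the hook, its origin is 16 mm in front (-x) of the large one's and 12 mm higher.
- small: Smallest basket, 110 g, 80 mm wide; otherwise shaped and with axes as large, and a lower eye. Nested snugly on the hook, its origin is 16 mm in front (-x) of the middle one's and 12 mm higher.
- large_eye (a point): Middle of the top edge of the large basket's hanging eye, 100 mm above its underside; rests on the bar when hung. The eye is a block 42 mm wide, 16 mm deep (x), with an opening right through along x, 18 mm wide, 26 mm high (all below this point). Above it 10 mm of block, then the upright grip stem: 14 mm wide (y), 12 mm thick (x), from 10 to 58 mm above this point.
- middle_eye (a point): Middle of the top edge of the middle basket's hanging eye, 88 mm above its underside; rests on the bar when hung. The eye is a block 42 mm wide, 16 mm deep (x), with an opening right through along x, 18 mm wide, 26 mm high (all below this point). Above it 10 mm of block, then the upright grip stem: 17 mm wide (y), 12 mm thick (x), from 10 to 58 mm above this point.
- small_eye (a point): Middle of the top edge of the small basket's hanging eye, 76 mm above its underside; rests on the bar when hung. The eye is a block 42 mm wide, 16 mm deep (x), with an opening right through along x, 18 mm wide, 26 mm high (all below this point). Above it 10 mm of block, then the upright grip stem: 20 mm wide (y), 12 mm thick (x), from 10 to 58 mm above this point.
- mug: Blue mug, 76 mm across, 90 mm high; bystander, leave alone. Origin: centre of its underside.
- spool: Grey empty wire spool, 54 mm across, 50 mm high, standing; bystander, leave alone. Origin: centre of its underside.
- driver: Screwdriver with a red handle lying on the bench; bystander, leave alone. Origin near its middle, on the bench.

How it is judged:
On the way, in this order (a step that is already met when the one before it is completed fails the run):
1. the large basket, on the hook, is pressed against the spring buffer (over 3 N for 0.2 s) (contact force between large and buffer above 3 N and x of large in the frame of hook above 0.05 m), for 0.2 s.
2. the middle basket is pressed against the large one and through it on the buffer (over 3 N each for 0.2 s) (contact force between middle and large above 3 N and contact force between large and buffer above 3 N and x of middle in the frame of hook above 0.03 m), for 0.2 s.
3. the small basket is pressed against the middle one and through all on the buffer (over 3 N each for 0.2 s) (contact force between small and middle above 3 N and contact force between middle and large above 3 N and contact force between large and buffer above 3 N and x of small in the frame of hook above 0.008 m), for 0.2 s.
At the end, for the whole second after the job is handed in: All three baskets rest by their eyes on the bar behind the lip (eye top on the bar within 4 to 5 mm, within 6 mm of its centre line), large at the back, then middle, then small, each 16 mm (+-4 mm) in front of the one before, upright within 0.12 rad, in line with the bar within 0.15 rad and at rest (z of large in the frame of hook between -0.105 and -0.096 m and y of large in the frame of hook between -0.006 and 0.006 m and angle between each of large, middle, small's own z axis and vertical below 0.12 rad and angle between the x axis of each of large, middle, small and the x axis of hook, either way round below 0.15 rad and linear speed of each of large, middle, small below 0.02 m/s and z of middle in the frame of hook between -0.093 and -0.084 m and y of middle in the frame of hook between -0.006 and 0.006 m and z of small in the frame of hook between -0.081 and -0.072 m and y of small in the frame of hook between -0.006 and 0.006 m and x of small in the frame of hook above 0.008 m and x of large in the frame of hook below 0.122 m and x of middle in the frame of large between -0.02 and -0.012 m and x of small in the frame of middle between -0.02 and -0.012 m); the robot touches nothing.
It fails at once if the buffer is pushed too hard (over 15 N, 10 mm) (contact force between large and buffer above 15 N).
It fails at once if a bystander is moved more than 20 mm (distance of any of mug, spool, driver from where it was at the start of the episode above 0.02 m).
It also fails if it takes over 72 s, if anything falls off the work surface, if the arm or the gripper's body presses on something with over 40 N, if the wrist force passes 120 N, or if a joint passes its speed limit or range.

### The arm

A 6-joint arm with a two-finger parallel gripper is mounted at the origin on the work surface. World frame = base frame: x ahead of the robot, y to its left, z up, the work surface at z = 0. Lengths are in m, angles in rad, forces in N, time in s.
With the tool pointing down it reaches from about 0.35 to 0.95 m from the base axis. Payload 17.4 kg.
Tool frame: the origin (TCP) lies at the very end of the fingers, on their centre line; the grasp point (between the pads) lies 19 mm behind it; z points along the fingers, y is the line along which they close (so a half turn about z gives the same grasp; the last joint's range is limited). The gripper opens to 93 mm and grips with 3 to 60 N. Pads are 15 mm wide; open, the fingers measure 128 mm over their backs; the gripper's body (75 mm by 188 mm) begins 65 mm behind the grasp point.
Start: joints at [1.185, 0.116, 1.442, -0, 1.584, -0.038], TCP at [0.23, 0.635, 0.197] pointing down, gripper open.
Joint ranges: [-2.83, 2.83], [-0.83, 2.19], [0.07, 2.5], [-1.14, 4.28], [0.01, 3], [-2.97, 2.97]. Speed limits (rad/s): [1.89, 1.89, 2.22, 3.14, 3.14, 3.14].

### API

Orientations are given as a rotation vector (axis times angle).
In Python, from station import robot gives the robot as it stands. The module is installed in compiled form; this text tells all that it offers.
- The arm moves only by the tool arm_command, never from a script. Its argument "commands" is a list of rows, each an object of numbers: "ax", "ay", "az": the turn, a rotation vector about the tool's x, y, z in degrees; "dx", "dy", "dz": the shift along the tool's x, y, z in m; "fingers": the closure, from -1 (fully open) to 1 (shut). A call has 1 to 8 rows; each row shifts and turns the commanded pose from where the row before left it, along the tool's axes as they then stand; what a row does not reach is not made up. A row lasts 1/8 s, in which the tool goes at most 62.5 mm and 10.7 degrees, less where a joint would pass 70% of its speed; a pose out of reach is approached as far as the arm can. A call with a gripper value outside its range is refused whole. The fingers move at their own pace and stop on an object; "newtons" is the grip in N (left out, the last holds). Time passes only in rows, so rows that do not move let the fingers close. It gives the time, the measured TCP pose, the force, the opening and the grip force at its end, in the units of the state.
- robot.get_obs(): the state, without advancing time (a new reading comes with each control period).
- robot.snapshot(name): name is "scene" or "top"; returns a dict with "frame" (480x640x3 uint8, red, green, blue), "fx", "fy", "cx", "cy" (pixels), "k1" (the pictures are not rectified: a ray, as slopes to the right and down, at radius r is drawn at 1 + k1 r^2 times it, then the intrinsics apply), "position" and "orientation" of the camera in the world. Camera axes: x right, y up, looking along -z (the intrinsics and any distortion apply to the point x, -y, -z); pixel columns grow to the right and rows downward; lengths in m; the calibration is good to about 2 mm. A picture is of the moment at which its call begins. There is no depth.
- robot.finish_job(): hands the job in; it is judged then, once.
The state is a dict: "clock": time; "joint_pos": joint angles; "dq": joint speeds; "tau": joint torques, N m; "position": TCP position; "orientation": TCP orientation; "wrist_force": force on the tool from outside, world axes, zero at the start; "moment": the same for the moment, N m; "finger_gap": finger opening in m; "finger_force": force on a finger pad.
Only numpy, scipy, OpenCV 4.12 (cv2) and the standard library are available. Lean on these libraries where they do the work, as an engineer would, in place of code of your own. Each camera call takes 0.05 s, during which the arm holds its last target. There are 200 camera calls.

## Working session

There is one attempt and no reset: what is moved stays moved. The work goes in short steps, Python scripts to look and compute and a tool call to move; the robot and the scene stay as the last step left them, time stands still between calls to the robot, and variables do not carry over. Pictures are saved under pics/ and viewed, at most 10 in all, crops included, and the job is handed in when it is done.

Besides the shell and the picture viewer there is one more tool, called after ">>>" by a JSON object that holds its "name" and its "arguments", one argument or row to a line. arm_command: Moves the arm, as the interface text tells. Its arguments: {"type":"object","properties":{"commands":{"type":"array","items":{"type":"object","properties":{"ax":{"type":"number"},"ay":{"type":"number"},"az":{"type":"number"},"dx":{"type":"number"},"dy":{"type":"number"},"dz":{"type":"number"},"fingers":{"type":"number"}}}},"newtons":{"type":"number"}},"required":["commands"]}

```bash
mkdir -p pics; cat > h.py <<'E'
import numpy as np, cv2
from station import robot
from scipy.spatial.transform import Rotation as R
def snap(n,f=None):
    s=robot.snapshot(n)
    if f: cv2.imwrite('pics/'+f,s['frame'][:,:,::-1])
    return s
def rot(s):
    o=np.array(s['orientation'],float)
    return R.from_rotvec(o).as_matrix() if o.shape==(3,) else (o if o.shape==(3,3) else None)
def K(s): return np.array([[s['fx'],0,s['cx']],[0,s['fy'],s['cy']],[0,0,1.]]),np.array([s['k1'],0,0,0,0.])
def proj(s,P):
    k,d=K(s);C=(np.atleast_2d(P)-s['position'])@rot(s)*[1,-1,-1]
    return cv2.projectPoints(C,np.zeros(3),np.zeros(3),k,d)[0].reshape(-1,2)
def ray(s,uv):
    k,d=K(s);p=cv2.undistortPoints(np.array(uv,float).reshape(-1,1,2),k,d).reshape(-1,2)
    return np.c_[p[:,0],-p[:,1],-np.ones(len(p))]@rot(s).T
def onz(s,uv,z):
    r=ray(s,uv);p=np.array(s['position']);return p+r*((z-p[2])/r[:,2])[:,None]
E
python3 - <<'E'
from h import *
for n in('scene','top'):
    s=snap(n,n+'0.png');print({k:v for k,v in s.items() if k!='frame'})
print(robot.get_obs())
E
```

```text
{'fx': 441.3729058029184, 'fy': 441.3729058029184, 'cx': 320.83483899304014, 'cy': 235.22860900982525, 'k1': 0.003957362837567708, 'position': array([1.35579058, 0.09671504, 0.85839372]), 'orientation': array([0.60044696, 0.66752664, 1.54653769])}
{'fx': 534.8708447826491, 'fy': 534.8708447826491, 'cx': 316.6693172375361, 'cy': 241.71639727513752, 'k1': -0.002119564759777016, 'position': array([0.35224002, 0.02799568, 1.10206607]), 'orientation': array([ 0.17428075, -0.18269629, -1.60368034])}
{'clock': 0.1, 'joint_pos': array([ 1.18517878e+00,  1.16456895e-01,  1.44222232e+00,  8.43090781e-07,
        1.58399517e+00, -3.78292778e-02]), 'dq': array([-0.00087442, -0.00216787, -0.00097143,  0.00201316,  0.00014304,
        0.00015424]), 'tau': array([ 1.71790074e-03, -7.22889876e+01, -6.23862362e+01,  7.81872449e-02,
        2.29288603e-02, -5.53078871e-05]), 'position': array([0.22999929, 0.63437903, 0.19595147]), 'orientation': array([-5.43515827e-01, -3.09398752e+00,  1.66084468e-03]), 'wrist_force': array([-0.01014227, -0.39303962, -0.4980117 ]), 'moment': array([-0.02001507,  0.04122628,  0.00042598]), 'finger_force': 0.0, 'finger_gap': 0.09332497947697325}
```

View pics/scene0.png

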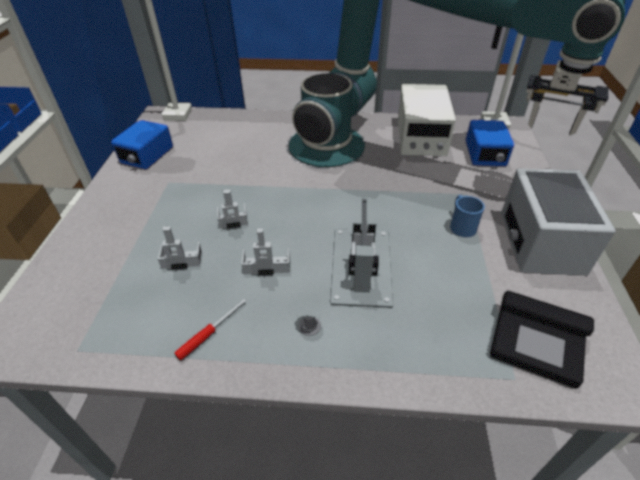

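View pics/top0.png

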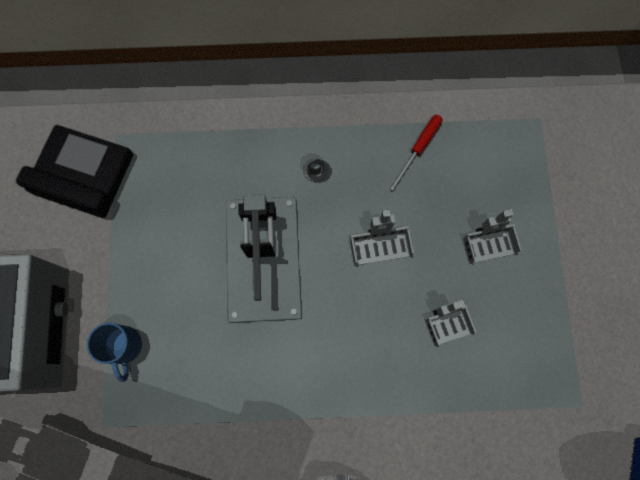

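Scene view: the baskets are at about (265,255), (178,250) and (232,212), and the hook tip faces the robot at about (365,200). Top view: hook bar runs from (258,298) to the post at (256,200). Large is at (381,245), middle at (490,240), small at (450,323). All the basket backs face away from the robot, like the hook's post. I'll zoom in for corners.

```bash
python3 - <<'E'
import cv2,numpy as np
t=cv2.imread('pics/top0.png');s=cv2.imread('pics/scene0.png')
def c(im,u,v,w,h,f): return cv2.resize(im[v:v+h,u:u+w],None,fx=f,fy=f,interpolation=cv2.INTER_CUBIC)
a=c(t,340,195,200,150,4); cv2.imwrite('pics/c1.png',a)
b=np.hstack([c(t,215,185,100,150,4),c(s,320,190,100,150,4)]);cv2.imwrite('pics/c2.png',b)
cv2.imwrite('pics/c3.png',c(s,145,180,160,110,5))
E
```

```text
(no output)
```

View pics/c1.png

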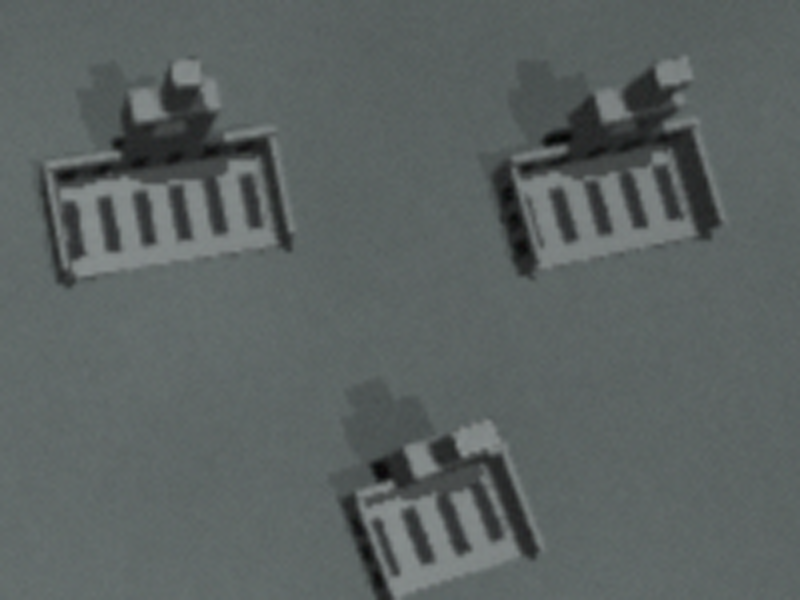

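View pics/c2.png

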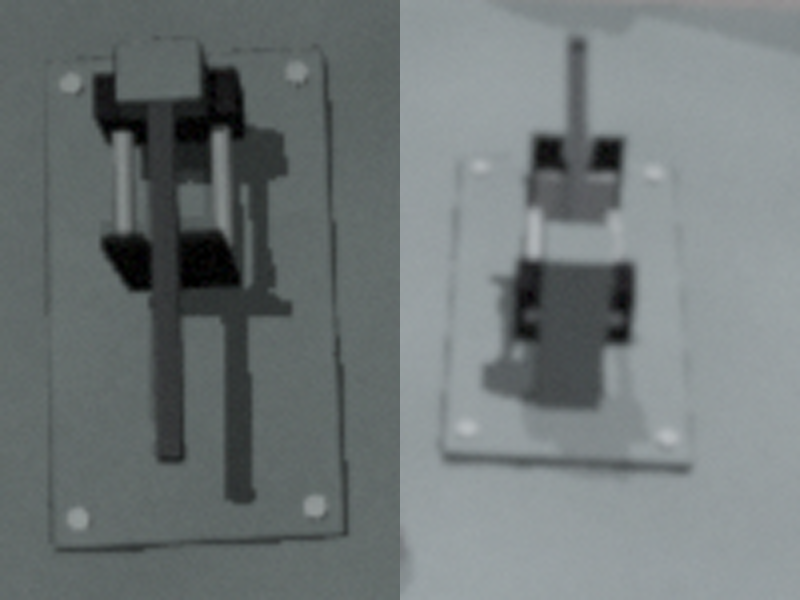

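View pics/c3.png

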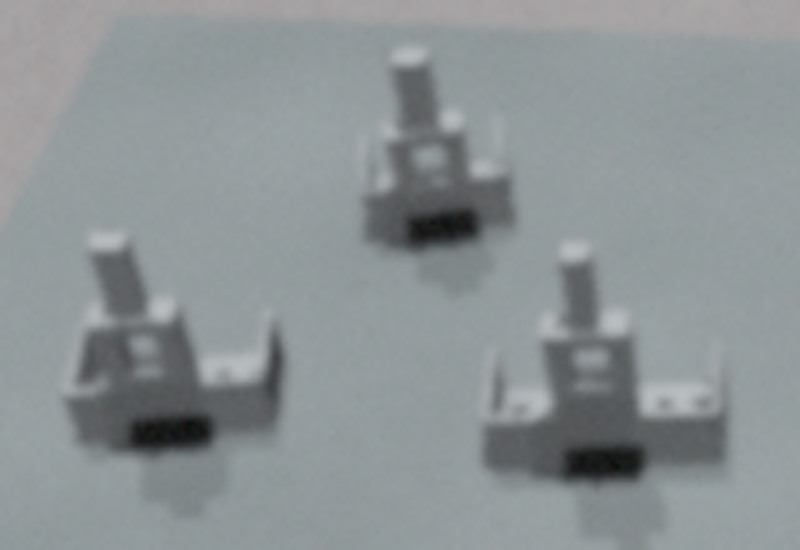

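```bash
cat > fit.py <<'E'
from h import *
from scipy.optimize import least_squares
T=snap('top');S=snap('scene')
def px(l,off,f): return (np.array(l,float)+.5)/f-.5+off
def W(p,M,z0=0):
    c,s=np.cos(p[2]),np.sin(p[2]);M=np.array(M,float)
    return np.c_[p[0]+c*M[:,0]-s*M[:,1],p[1]+s*M[:,0]+c*M[:,1],M[:,2]+z0]
def fit(name,mt,ut,ms,us,z0=0,yaw=0.1,x0=(.45,-.1)):
    f=lambda p:np.r_[(proj(T,W(p,mt,z0))-ut).ravel(),(proj(S,W(p,ms,z0))-us).ravel()]
    r=least_squares(f,[*x0,yaw],loss='soft_l1');print(name,np.round(r.x,4),'\n',np.round(r.fun.reshape(-1,2),1).tolist());return r.x
def bas(name,w,st,T5,S5):
    w/=2
    mt=[[0,0,st],[-4,w,40],[-4,-w,40],[-60,w,0],[-60,-w,36]]
    ms=[[0,0,st],[-4,-w,0],[-4,w,0],[-4,-w,40],[-4,w,40]]
    return fit(name,np.array(mt)/1e3,px(T5,[340,195],4),np.array(ms)/1e3,px(S5,[145,180],5))
L=bas('large',120,158,[(186,73),(42,162),(274,127),(66,285),(291,240)],[(576,251),(484,468),(727,463),(484,420),(727,410)])
M=bas('middle',100,146,[(675,72),(512,158),(696,121),(528,275),(719,230)],[(110,241),(80,443),(275,430),(68,400),(280,383)])
s=bas('small',80,134,[(478,437),(357,492),(503,450),(385,600),(540,550)],[(410,55),(368,241),(512,222),(366,203),(512,183)])
mt=[[-35,75,-128],[-35,-75,-128],[225,75,-128],[225,-75,-128],[-8,0,6]]
ms=[[225,-75,-128],[225,75,-128],[-35,-75,-128],[-35,75,-128],[-8,0,6]]
H=fit('hook',np.array(mt)/1e3,px([(51,547),(346,534),(48,62),(323,48),(171,455)],[215,185],4),np.array(ms)/1e3,px([(45,455),(291,463),(60,157),(274,165),(177,38)],[320,190],4),z0=.14,yaw=0,x0=(.4,.1))
for b in (75,95,115):
    P=W(H,np.array([[b,28,8],[b,-28,8],[b,28,-95],[b,-28,-95]])/1e3,.14)
    print(b,np.round((proj(T,P)-[215,185])*4).tolist())
E
python3 fit.py
```

```text
large [ 0.6185 -0.1114  0.1137] 
 [[0.2, -0.1], [0.3, -0.2], [-0.0, -0.1], [-2.4, -0.7], [0.7, -1.6], [0.3, -1.2], [2.1, -0.2], [-0.0, -0.7], [-0.0, -1.1], [-1.0, -0.7]]
middle [ 0.6133 -0.3396  0.1563] 
 [[-0.2, -0.1], [-0.6, -0.8], [0.5, -0.8], [-2.9, -0.0], [1.7, -1.5], [0.1, -1.3], [1.1, -0.7], [0.7, -0.6], [-0.6, -2.6], [-3.4, -1.7]]
small [ 0.4495 -0.2346  0.2714] 
 [[-0.1, -0.3], [-0.4, -0.5], [0.9, -2.5], [-1.7, 0.7], [1.5, -0.2], [-0.0, -0.8], [1.7, -0.0], [0.9, -0.1], [-0.3, -2.9], [-0.9, -2.7]]
hook [0.4807 0.1295 0.0115] 
 [[0.0, 0.0], [0.4, -0.6], [-1.0, -1.5], [0.6, -1.5], [-0.4, -0.2], [-1.1, -1.8], [0.5, -0.9], [-0.0, -1.3], [0.1, -1.3], [0.2, -1.7]]
75 [[101.0, 274.0], [224.0, 267.0], [129.0, 315.0], [241.0, 309.0]]
95 [[100.0, 231.0], [222.0, 225.0], [128.0, 276.0], [239.0, 271.0]]
115 [[99.0, 188.0], [221.0, 182.0], [128.0, 238.0], [238.0, 232.0]]
```

```bash
cat > go.py <<'E'
# usage: go.py x y z yaw(rad): remaining shift in tool axes (mm) and turn (deg) for tool y along yaw+90deg
import sys
from h import *
x,y,z,a=map(float,sys.argv[1:5])
o=robot.get_obs();Rm=R.from_rotvec(o['orientation']).as_matrix()
c,s=np.cos(a),np.sin(a);G=np.array([[-c,-s,0],[-s,c,0],[0,0,-1]]).T
print('t',round(o['clock'],2),'pos',np.round(o['position'],4),'F',np.round(o['wrist_force'],1))
D=R.from_matrix(Rm.T@G).as_rotvec(degrees=True)
d=np.array([x,y,z])-o['position']
print('turn deg',D.round(2),'shift now-axes',(Rm.T@d*1e3).round(1),'after-turn axes',(G.T@d*1e3).round(1))
print('q',o['joint_pos'].round(2))
E
python3 go.py .6185 -.1114 .197 .1137
```

```text
t 0.2 pos [0.23   0.6345 0.1962] F [-0.8  0.1  0.5]
turn deg [-4.000e-02 -1.000e-02 -2.644e+01] shift now-axes [-6.194e+02 -5.688e+02 -4.000e-01] after-turn axes [-301.4 -785.1   -0.8]
q [ 1.19  0.12  1.44 -0.    1.58 -0.04]
```

>>> {"name": "arm_command", "arguments": {
  "commands": [
    {"az":-8.8,"fingers":-1},
    {"az":-8.8},
    {"az":-8.8},
    {"dx":-0.0188,"dy":-0.049},
    {"dx":-0.0188,"dy":-0.049},
    {"dx":-0.0188,"dy":-0.049},
    {"dx":-0.0188,"dy":-0.049},
    {"dx":-0.0188,"dy":-0.049}
  ],
  "newtons": 45
}}

```text
validation failed for argument at $.co...
```

>>> {"name": "arm_command", "arguments": {
  "commands": [
    {"ax":0,"ay":0,"az":-8.8,"dx":0,"dy":0,"dz":0,"fingers":-1},
    {"ax":0,"ay":0,"az":-8.8,"dx":0,"dy":0,"dz":0,"fingers":-1},
    {"ax":0,"ay":0,"az":-8.8,"dx":0,"dy":0,"dz":0,"fingers":-1},
    {"ax":0,"ay":0,"az":0,"dx":-0.0188,"dy":-0.049,"dz":0,"fingers":-1},
    {"ax":0,"ay":0,"az":0,"dx":-0.0188,"dy":-0.049,"dz":0,"fingers":-1},
    {"ax":0,"ay":0,"az":0,"dx":-0.0188,"dy":-0.049,"dz":0,"fingers":-1},
    {"ax":0,"ay":0,"az":0,"dx":-0.0188,"dy":-0.049,"dz":0,"fingers":-1},
    {"ax":0,"ay":0,"az":0,"dx":-0.0188,"dy":-0.049,"dz":0,"fingers":-1}
  ],
  "newtons": 45
}}

```text
clock: 1.2
position: [0.3515, 0.4002, 0.1966]
orientation: [-0.178, 3.136, 0.0]
wrist_force: [-0.0, 0.5, -0.1]
finger_gap: 0.0929
finger_force: 0.0
```

>>> {"name": "arm_command", "arguments": {
  "commands": [
    {"ax":0,"ay":0,"az":0,"dx":-0.0188,"dy":-0.049,"dz":0,"fingers":-1},
    {"ax":0,"ay":0,"az":0,"dx":-0.0188,"dy":-0.049,"dz":0,"fingers":-1},
    {"ax":0,"ay":0,"az":0,"dx":-0.0188,"dy":-0.049,"dz":0,"fingers":-1},
    {"ax":0,"ay":0,"az":0,"dx":-0.0188,"dy":-0.049,"dz":0,"fingers":-1},
    {"ax":0,"ay":0,"az":0,"dx":-0.0188,"dy":-0.049,"dz":0,"fingers":-1},
    {"ax":0,"ay":0,"az":0,"dx":-0.0188,"dy":-0.049,"dz":0,"fingers":-1},
    {"ax":0,"ay":0,"az":0,"dx":-0.0188,"dy":-0.049,"dz":0,"fingers":-1},
    {"ax":0,"ay":0,"az":0,"dx":-0.0188,"dy":-0.049,"dz":0,"fingers":-1}
  ]
}}

```text
clock: 2.2
position: [0.5452, 0.0275, 0.1967]
orientation: [-0.177, 3.136, 0.0]
wrist_force: [0.4, 0.3, 0.2]
finger_gap: 0.093
finger_force: 0.0
```

>>> {"name": "arm_command", "arguments": {
  "commands": [
    {"ax":0,"ay":0,"az":0,"dx":-0.0188,"dy":-0.049,"dz":0,"fingers":-1},
    {"ax":0,"ay":0,"az":0,"dx":-0.0188,"dy":-0.049,"dz":0,"fingers":-1},
    {"ax":0,"ay":0,"az":0,"dx":-0.0188,"dy":-0.049,"dz":0,"fingers":-1},
    {"ax":0,"ay":0,"az":0,"dx":0,"dy":0,"dz":0,"fingers":-1}
  ]
}}

```text
clock: 2.7
position: [0.6179, -0.1132, 0.1956]
orientation: [0.173, -3.135, -0.0]
wrist_force: [0.6, 0.9, 0.4]
finger_gap: 0.0929
finger_force: 0.0
```

```bash
python3 go.py .6185 -.1114 .121 .1137
```

```text
t 2.7 pos [ 0.6179 -0.1132  0.1956] F [0.6 0.9 0.4]
turn deg [ 0.01 -0.08 -0.21] shift now-axes [-0.9  1.7 74.6] after-turn axes [-0.8  1.7 74.6]
q [-0.22  0.02  1.55 -0.    1.58 -1.9 ]
```

>>> {"name": "arm_command", "arguments": {
  "commands": [
    {"ax":0,"ay":0,"az":0,"dx":0,"dy":0.001,"dz":0.03,"fingers":-1},
    {"ax":0,"ay":0,"az":0,"dx":0,"dy":0.0,"dz":0.03,"fingers":-1},
    {"ax":0,"ay":0,"az":0,"dx":0,"dy":0,"dz":0.015,"fingers":0},
    {"ax":0,"ay":0,"az":0,"dx":0,"dy":0,"dz":0,"fingers":1},
    {"ax":0,"ay":0,"az":0,"dx":0,"dy":0,"dz":0,"fingers":1},
    {"ax":0,"ay":0,"az":0,"dx":0,"dy":0,"dz":0,"fingers":1},
    {"ax":0,"ay":0,"az":0,"dx":0,"dy":0,"dz":0,"fingers":1},
    {"ax":0,"ay":0,"az":0,"dx":0,"dy":0,"dz":0,"fingers":1}
  ],
  "newtons": 45
}}

```text
clock: 3.7
position: [0.6173, -0.1095, 0.1219]
orientation: [-0.177, 3.136, -0.0]
wrist_force: [0.4, -1.0, -0.3]
finger_gap: 0.0378
finger_force: 0.0
```

```bash
python3 go.py .4477 .1291 .172 .0115; python3 -c "
from h import *
print(robot.get_obs()['finger_gap'])
T=snap('top','t1.png');S=snap('scene','s1.png')
a=cv2.imread('pics/t1.png')[190:290,330:430];b=cv2.imread('pics/s1.png')[190:290,220:320]
cv2.imwrite('pics/c4.png',cv2.resize(np.hstack([a,b]),None,fx=4,fy=4,interpolation=2))"
```

```text
t 3.7 pos [ 0.6173 -0.1095  0.1219] F [ 0.4 -1.  -0.3]
turn deg [-0.01  0.01  5.81] shift now-axes [141.6 256.2 -50.2] after-turn axes [166.8 240.6 -50.1]
q [-0.22  0.04  1.64 -0.    1.46 -1.9 ]
0.037758550631809336
```

View pics/c4.png

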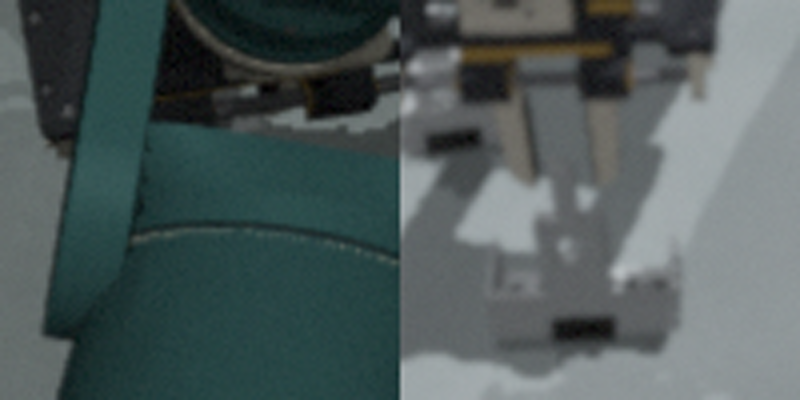

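Scene view: the two fingers are either side of the large stem, at crop pixels (520,150) and (605,150), with the stem between them at about (560,190). They are still closing. The arm hides the basket from the top camera.

>>> {"name": "arm_command", "arguments": {
  "commands": [
    {"ax":0,"ay":0,"az":0,"dx":0,"dy":0,"dz":0,"fingers":1},
    {"ax":0,"ay":0,"az":0,"dx":0,"dy":0,"dz":0,"fingers":1},
    {"ax":0,"ay":0,"az":0,"dx":0,"dy":0,"dz":0,"fingers":1},
    {"ax":0,"ay":0,"az":0,"dx":0,"dy":0,"dz":0,"fingers":1},
    {"ax":0,"ay":0,"az":0,"dx":0,"dy":0,"dz":0,"fingers":1}
  ]
}}

```text
clock: 4.42
position: [0.6172, -0.1095, 0.1216]
orientation: [0.177, -3.136, -0.0]
wrist_force: [1.5, 0.5, -2.2]
finger_gap: 0.0135
finger_force: 44.9
```

```bash
python3 go.py .4407 .129 .172 .0115; python3 -c "
from h import *
o=robot.get_obs();print(o['finger_gap'],o['finger_force'])"
```

```text
t 4.42 pos [ 0.6172 -0.1095  0.1216] F [ 1.5  0.5 -2.2]
turn deg [ 0.   -0.01  5.82] shift now-axes [148.5 256.9 -50.4] after-turn axes [173.7 240.5 -50.4]
q [-0.22  0.04  1.64  0.    1.46 -1.9 ]
0.013464593187207437 44.94270980358124
```

>>> {"name": "arm_command", "arguments": {
  "commands": [
    {"ax":0,"ay":0,"az":2.9,"dx":0,"dy":0,"dz":-0.025,"fingers":1},
    {"ax":0,"ay":0,"az":2.9,"dx":0,"dy":0,"dz":-0.0255,"fingers":1},
    {"ax":0,"ay":0,"az":0,"dx":0.0434,"dy":0.02,"dz":0,"fingers":1},
    {"ax":0,"ay":0,"az":0,"dx":0.0434,"dy":0.02,"dz":0,"fingers":1},
    {"ax":0,"ay":0,"az":0,"dx":0.0434,"dy":0.02,"dz":0,"fingers":1},
    {"ax":0,"ay":0,"az":0,"dx":0.0434,"dy":0.02,"dz":0,"fingers":1},
    {"ax":0,"ay":0,"az":0,"dx":0,"dy":0.04,"dz":0,"fingers":1},
    {"ax":0,"ay":0,"az":0,"dx":0,"dy":0.04,"dz":0,"fingers":1}
  ]
}}

```text
clock: 5.42
position: [0.4413, 0.0493, 0.1727]
orientation: [-0.017, 3.14, 0.0]
wrist_force: [0.2, -0.1, -2.5]
finger_gap: 0.0138
finger_force: 44.9
```

>>> {"name": "arm_command", "arguments": {
  "commands": [
    {"ax":0,"ay":0,"az":0,"dx":0,"dy":0.04,"dz":0,"fingers":1},
    {"ax":0,"ay":0,"az":0,"dx":0,"dy":0.04,"dz":0,"fingers":1},
    {"ax":0,"ay":0,"az":0,"dx":0,"dy":0,"dz":0,"fingers":1},
    {"ax":0,"ay":0,"az":0,"dx":0,"dy":0,"dz":0,"fingers":1}
  ]
}}

```text
clock: 5.92
position: [0.4408, 0.1282, 0.1721]
orientation: [0.019, -3.141, 0.0]
wrist_force: [-0.3, 0.1, -2.2]
finger_gap: 0.0136
finger_force: 44.9
```

```bash
python3 go.py .4407 .129 .172 .0115; python3 -c "
from h import *
T=snap('top','t2.png');S=snap('scene','s2.png')
P=[[.4807,.1295,.14],[.4727,.1294,.146],[.4407,.129,.151]]
print(proj(T,P),proj(S,P))
a=cv2.imread('pics/t2.png')[210:335,200:325];b=cv2.imread('pics/s2.png')[145:270,305:430]
cv2.imwrite('pics/c5.png',cv2.resize(np.hstack([a,b]),None,fx=3.2,fy=3.2,interpolation=2))"
```

```text
t 5.92 pos [0.4408 0.1282 0.1721] F [-0.3  0.1 -2.2]
turn deg [-0.01 -0.    0.04] shift now-axes [0.  0.8 0.1] after-turn axes [0.1 0.8 0.1]
q [ 0.23 -0.36  1.92 -0.    1.59 -1.36]
[[257.19406247 294.13739418]
 [256.95911656 298.15218536]
 [257.16096279 315.84937778]] [[363.94373892 201.21176206]
 [364.06411304 197.39159953]
 [364.12288633 188.1036283 ]]
```

View pics/c5.png

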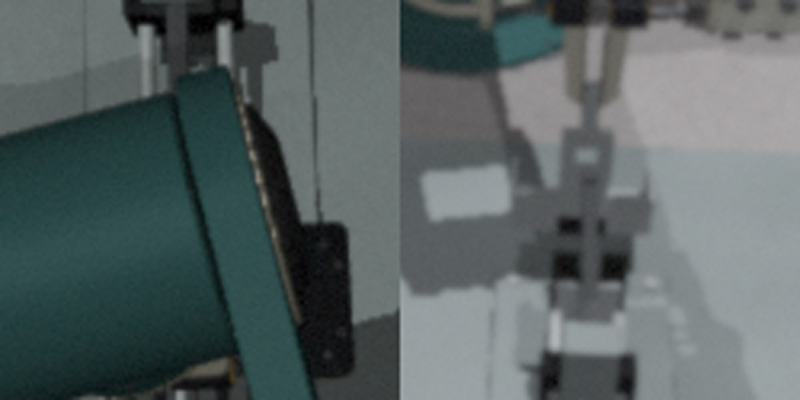

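The basket hangs straight in front of the tip. In the scene crop the eye block is centred at about (587,150) and the bar at about (590,185). I'll measure the lateral offset from the image profiles.

```bash
python3 -c "
from h import *
g=cv2.cvtColor(cv2.imread('pics/s2.png'),6)
for v in range(174,216,2): print(v,g[v,350:380].tolist())"
```

```text
174 [147, 148, 148, 146, 148, 141, 132, 116, 106, 101, 98, 86, 84, 89, 89, 93, 88, 83, 86, 95, 101, 104, 112, 126, 142, 154, 165, 167, 168, 167]
176 [145, 147, 147, 146, 146, 145, 142, 136, 126, 115, 104, 90, 84, 89, 90, 91, 87, 79, 91, 101, 112, 123, 132, 140, 145, 153, 160, 165, 166, 169]
178 [145, 145, 146, 146, 147, 147, 146, 145, 144, 140, 133, 115, 98, 90, 90, 93, 94, 100, 120, 130, 139, 143, 144, 145, 146, 149, 155, 163, 166, 165]
180 [144, 143, 145, 146, 145, 146, 145, 146, 146, 145, 138, 121, 100, 91, 89, 93, 104, 125, 139, 144, 147, 144, 145, 145, 146, 148, 152, 157, 162, 164]
182 [144, 146, 145, 145, 145, 146, 146, 146, 146, 144, 138, 122, 102, 90, 90, 95, 109, 129, 141, 146, 146, 147, 144, 146, 144, 146, 145, 149, 156, 165]
184 [144, 142, 142, 143, 144, 137, 130, 128, 128, 129, 123, 111, 96, 90, 91, 93, 102, 119, 130, 132, 135, 138, 142, 145, 146, 147, 146, 151, 157, 162]
186 [146, 145, 144, 143, 138, 123, 106, 94, 93, 90, 89, 91, 91, 91, 90, 88, 91, 97, 102, 107, 111, 121, 136, 142, 146, 144, 146, 146, 149, 155]
188 [145, 145, 144, 144, 138, 120, 102, 89, 88, 89, 87, 86,
[... 1152 characters left out ...]
, 87, 94, 113, 135, 147, 148, 149, 147, 147, 148, 146, 144, 134]
206 [88, 86, 84, 87, 87, 88, 88, 88, 89, 88, 86, 79, 77, 79, 81, 78, 82, 88, 96, 110, 122, 123, 119, 114, 117, 116, 114, 115, 114, 106]
208 [88, 89, 88, 88, 87, 89, 88, 90, 88, 89, 84, 80, 77, 84, 81, 80, 81, 88, 93, 96, 95, 92, 90, 88, 90, 88, 89, 88, 88, 88]
210 [86, 87, 89, 90, 88, 87, 86, 88, 87, 87, 86, 80, 76, 80, 81, 84, 82, 90, 93, 93, 92, 92, 89, 86, 87, 92, 89, 89, 89, 85]
212 [88, 88, 87, 84, 76, 66, 66, 67, 69, 72, 71, 71, 69, 78, 77, 77, 81, 80, 85, 88, 89, 90, 89, 89, 89, 87, 90, 88, 89, 89]
214 [87, 89, 86, 74, 56, 33, 27, 24, 19, 15, 27, 47, 65, 78, 77, 74, 67, 52, 56, 73, 86, 90, 91, 86, 87, 89, 86, 90, 89, 91]
```

>>> {"name": "arm_command", "arguments": {
  "commands": [
    {"ax":0,"ay":0,"az":0,"dx":0,"dy":0.002,"dz":0,"fingers":1},
    {"ax":0,"ay":0,"az":0,"dx":-0.015,"dy":0,"dz":0,"fingers":1},
    {"ax":0,"ay":0,"az":0,"dx":-0.02,"dy":0,"dz":0,"fingers":1},
    {"ax":0,"ay":0,"az":0,"dx":-0.02,"dy":0,"dz":0,"fingers":1},
    {"ax":0,"ay":0,"az":0,"dx":-0.015,"dy":0,"dz":0,"fingers":1},
    {"ax":0,"ay":0,"az":0,"dx":0,"dy":0,"dz":0,"fingers":1}
  ]
}}

```text
clock: 6.78
position: [0.5115, 0.131, 0.1716]
orientation: [0.018, -3.141, 0.0]
wrist_force: [0.7, -0.2, -1.9]
finger_gap: 0.0136
finger_force: 44.9
```

```bash
python3 go.py .545 .1303 .172 .0115
```

```text
t 6.78 pos [0.5115 0.131  0.1716] F [ 0.7 -0.2 -1.9]
turn deg [-0.01 -0.06 -0.02] shift now-axes [-33.5  -1.1  -0.4] after-turn axes [-33.5  -1.1  -0.4]
q [ 0.2  -0.2   1.79  0.    1.55 -1.38]
```

>>> {"name": "arm_command", "arguments": {
  "commands": [
    {"ax":0,"ay":0,"az":0,"dx":-0.015,"dy":-0.0005,"dz":0,"fingers":1},
    {"ax":0,"ay":0,"az":0,"dx":-0.015,"dy":0,"dz":0,"fingers":1},
    {"ax":0,"ay":0,"az":0,"dx":-0.006,"dy":0,"dz":0,"fingers":1},
    {"ax":0,"ay":0,"az":0,"dx":-0.003,"dy":0,"dz":0,"fingers":1},
    {"ax":0,"ay":0,"az":0,"dx":-0.003,"dy":0,"dz":0,"fingers":1},
    {"ax":0,"ay":0,"az":0,"dx":0,"dy":0,"dz":0,"fingers":1}
  ]
}}

```text
clock: 7.52
position: [0.5528, 0.1313, 0.1722]
orientation: [-0.018, 3.142, -0.0]
wrist_force: [-0.8, -0.6, -1.3]
finger_gap: 0.0135
finger_force: 44.9
```

>>> {"name": "arm_command", "arguments": {
  "commands": [
    {"ax":0,"ay":0,"az":0,"dx":-0.003,"dy":0,"dz":0,"fingers":1},
    {"ax":0,"ay":0,"az":0,"dx":0,"dy":0,"dz":0,"fingers":1}
  ]
}}

```text
clock: 7.78
position: [0.5559, 0.1313, 0.1722]
orientation: [-0.018, 3.141, 0.0]
wrist_force: [-0.0, -0.4, -2.1]
finger_gap: 0.0137
finger_force: 44.9
```

>>> {"name": "arm_command", "arguments": {
  "commands": [
    {"ax":0,"ay":0,"az":0,"dx":-0.002,"dy":0,"dz":0,"fingers":1},
    {"ax":0,"ay":0,"az":0,"dx":0,"dy":0,"dz":0,"fingers":1}
  ]
}}

```text
clock: 8.02
position: [0.5579, 0.1313, 0.1721]
orientation: [0.018, -3.141, 0.0]
wrist_force: [0.4, 0.0, -1.7]
finger_gap: 0.0135
finger_force: 44.9
```

>>> {"name": "arm_command", "arguments": {
  "commands": [
    {"ax":0,"ay":0,"az":0,"dx":-0.003,"dy":0,"dz":0,"fingers":1},
    {"ax":0,"ay":0,"az":0,"dx":0,"dy":0,"dz":0,"fingers":1}
  ]
}}

```text
clock: 8.28
position: [0.5608, 0.1314, 0.1721]
orientation: [0.018, -3.141, -0.0]
wrist_force: [-2.3, 0.3, -0.3]
finger_gap: 0.0138
finger_force: 45.0
```

>>> {"name": "arm_command", "arguments": {
  "commands": [
    {"ax":0,"ay":0,"az":0,"dx":-0.003,"dy":0,"dz":0,"fingers":1},
    {"ax":0,"ay":0,"az":0,"dx":0,"dy":0,"dz":0,"fingers":1}
  ]
}}

```text
clock: 8.52
position: [0.5637, 0.1314, 0.1722]
orientation: [0.018, -3.141, 0.0]
wrist_force: [-4.9, 0.5, 0.4]
finger_gap: 0.0134
finger_force: 45.0
```

>>> {"name": "arm_command", "arguments": {
  "commands": [
    {"ax":0,"ay":0,"az":0,"dx":-0.0015,"dy":0,"dz":0,"fingers":1},
    {"ax":0,"ay":0,"az":0,"dx":0,"dy":0,"dz":0,"fingers":1},
    {"ax":0,"ay":0,"az":0,"dx":0,"dy":0,"dz":0,"fingers":1},
    {"ax":0,"ay":0,"az":0,"dx":0,"dy":0,"dz":0,"fingers":1}
  ]
}}

```text
clock: 9.02
position: [0.5649, 0.1314, 0.1722]
orientation: [0.019, -3.141, 0.0]
wrist_force: [-7.2, 0.6, 2.5]
finger_gap: 0.0134
finger_force: 45.0
```

```bash
python3 -c "
from h import *
for i in range(6):
    o=robot.get_obs();print(o['wrist_force'].round(2),o['moment'].round(3),o['position'].round(4)); snap('scene','s3.png')
g=cv2.cvtColor(cv2.imread('pics/s3.png'),6)
"
```

```text
[-7.18  0.65  2.49] [ 0.055  1.485 -0.073] [0.5649 0.1314 0.1722]
[-6.11 -0.92  2.12] [ 0.026  1.48  -0.025] [0.5649 0.1314 0.1722]
[-7.42  0.34  1.68] [ 0.015  1.413 -0.035] [0.5649 0.1314 0.1722]
[-6.32 -0.32  1.42] [ 0.033  1.458 -0.058] [0.5649 0.1314 0.1722]
[-6.6   0.66  1.76] [ 0.014  1.507 -0.073] [0.5649 0.1314 0.1722]
[-5.68 -1.    1.54] [ 0.041  1.507 -0.076] [0.5649 0.1314 0.1722]
```

>>> {"name": "arm_command", "arguments": {
  "commands": [
    {"ax":0,"ay":0,"az":0,"dx":0.002,"dy":0,"dz":0,"fingers":1},
    {"ax":0,"ay":0,"az":0,"dx":0.002,"dy":0,"dz":0.002,"fingers":1},
    {"ax":0,"ay":0,"az":0,"dx":0,"dy":0,"dz":0.003,"fingers":1},
    {"ax":0,"ay":0,"az":0,"dx":0,"dy":0,"dz":0.003,"fingers":1},
    {"ax":0,"ay":0,"az":0,"dx":0,"dy":0,"dz":0,"fingers":1}
  ]
}}

```text
clock: 9.95
position: [0.5612, 0.1313, 0.1636]
orientation: [0.018, -3.141, 0.0]
wrist_force: [-2.5, -0.3, -3.6]
finger_gap: 0.0134
finger_force: 44.9
```

```bash
python3 -c "
from h import *
for i in range(4):
    o=robot.get_obs();print(o['wrist_force'].round(2),o['moment'].round(3),o['position'].round(4)); snap('scene','s4.png')
a=cv2.imread('pics/s4.png')[170:270,300:433]
cv2.imwrite('pics/c6.png',cv2.resize(a,None,fx=6,fy=6,interpolation=2))
"
```

```text
[-2.51 -0.27 -3.55] [ 0.061  0.611 -0.025] [0.5612 0.1313 0.1636]
[-3.2  -0.83 -3.14] [-0.006  0.582 -0.03 ] [0.5612 0.1313 0.1637]
[-2.36  0.29 -3.47] [ 0.029  0.553 -0.03 ] [0.5612 0.1313 0.1638]
[-2.5  -0.74 -3.41] [ 0.044  0.566 -0.056] [0.5612 0.1313 0.1638]
```

View pics/c6.png

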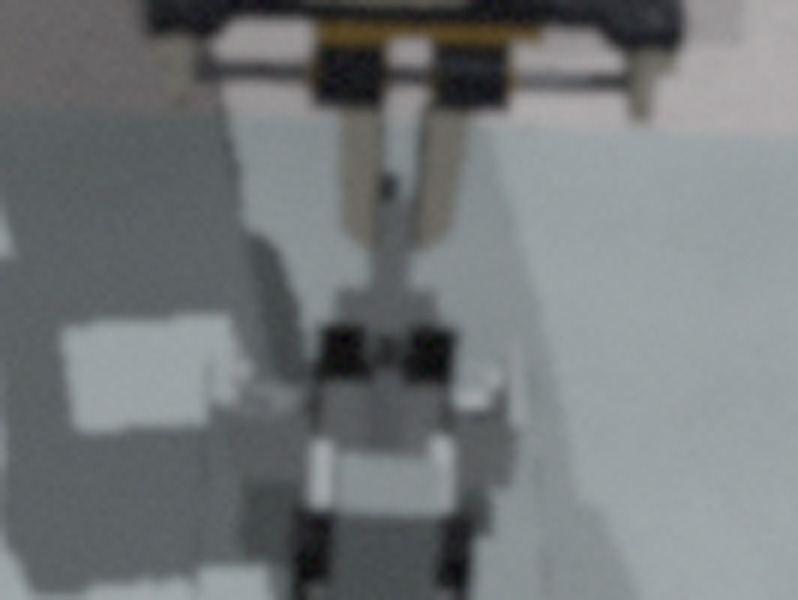

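The large basket hangs straight against the pad, with the stem at (390,240) and the eye block at (385,305), centred on the bar. Lowering it the rest of the way.

>>> {"name": "arm_command", "arguments": {
  "commands": [
    {"ax":0,"ay":0,"az":0,"dx":0.001,"dy":0,"dz":0.001,"fingers":1},
    {"ax":0,"ay":0,"az":0,"dx":0,"dy":0,"dz":0.001,"fingers":1},
    {"ax":0,"ay":0,"az":0,"dx":0,"dy":0,"dz":0.0005,"fingers":1},
    {"ax":0,"ay":0,"az":0,"dx":0,"dy":0,"dz":0,"fingers":1}
  ]
}}

```text
clock: 10.65
position: [0.5603, 0.1313, 0.1617]
orientation: [-0.018, 3.141, -0.0]
wrist_force: [-1.6, -0.5, -1.9]
finger_gap: 0.0136
finger_force: 44.9
```

>>> {"name": "arm_command", "arguments": {
  "commands": [
    {"ax":0,"ay":0,"az":0,"dx":0,"dy":0,"dz":0.0008,"fingers":1},
    {"ax":0,"ay":0,"az":0,"dx":0,"dy":0,"dz":0,"fingers":1}
  ]
}}

```text
clock: 10.9
position: [0.5603, 0.1313, 0.1608]
orientation: [0.018, -3.142, 0.0]
wrist_force: [-1.3, 0.4, -1.0]
finger_gap: 0.0136
finger_force: 44.9
```

>>> {"name": "arm_command", "arguments": {
  "commands": [
    {"ax":0,"ay":0,"az":0,"dx":0,"dy":0,"dz":0,"fingers":0},
    {"ax":0,"ay":0,"az":0,"dx":0,"dy":0,"dz":0,"fingers":0},
    {"ax":0,"ay":0,"az":0,"dx":0,"dy":0,"dz":0,"fingers":0},
    {"ax":0,"ay":0,"az":0,"dx":0,"dy":0,"dz":0,"fingers":0}
  ]
}}

```text
clock: 11.4
position: [0.5603, 0.1313, 0.1609]
orientation: [-0.018, 3.141, 0.0]
wrist_force: [-0.5, -0.3, 0.1]
finger_gap: 0.045
finger_force: 0.0
```

```bash
python3 go.py .6133 -.3396 .190 .1563
```

```text
t 11.4 pos [0.5603 0.1313 0.1609] F [-0.5 -0.3  0.1]
turn deg [-0.    0.01 -8.28] shift now-axes [ -47.4 -471.5  -29.1] after-turn axes [  21.  -473.4  -29.1]
q [ 0.19 -0.09  1.71 -0.    1.52 -1.4 ]
```

>>> {"name": "arm_command", "arguments": {
  "commands": [
    {"ax":0,"ay":0,"az":0,"dx":0,"dy":0,"dz":-0.025,"fingers":0},
    {"ax":0,"ay":0,"az":0,"dx":0,"dy":0,"dz":-0.041,"fingers":0},
    {"ax":0,"ay":0,"az":-8.3,"dx":0,"dy":0,"dz":0,"fingers":0},
    {"ax":0,"ay":0,"az":0,"dx":0.0021,"dy":-0.0471,"dz":0,"fingers":0},
    {"ax":0,"ay":0,"az":0,"dx":0.0021,"dy":-0.0471,"dz":0,"fingers":0},
    {"ax":0,"ay":0,"az":0,"dx":0.0021,"dy":-0.0471,"dz":0,"fingers":0},
    {"ax":0,"ay":0,"az":0,"dx":0.0021,"dy":-0.0471,"dz":0,"fingers":0},
    {"ax":0,"ay":0,"az":0,"dx":0.0021,"dy":-0.0471,"dz":0,"fingers":0}
  ]
}}

```text
clock: 12.4
position: [0.5866, -0.1045, 0.227]
orientation: [-0.246, 3.132, -0.0]
wrist_force: [0.2, 0.3, 0.5]
finger_gap: 0.0465
finger_force: 0.0
```

>>> {"name": "arm_command", "arguments": {
  "commands": [
    {"ax":0,"ay":0,"az":0,"dx":0.0021,"dy":-0.0471,"dz":0,"fingers":0},
    {"ax":0,"ay":0,"az":0,"dx":0.0021,"dy":-0.0471,"dz":0,"fingers":0},
    {"ax":0,"ay":0,"az":0,"dx":0.0021,"dy":-0.0471,"dz":0,"fingers":0},
    {"ax":0,"ay":0,"az":0,"dx":0.0021,"dy":-0.0471,"dz":0,"fingers":0},
    {"ax":0,"ay":0,"az":0,"dx":0.0021,"dy":-0.0471,"dz":0,"fingers":0},
    {"ax":0,"ay":0,"az":0,"dx":0,"dy":0,"dz":0,"fingers":0},
    {"ax":0,"ay":0,"az":0,"dx":0,"dy":0,"dz":0,"fingers":0}
  ]
}}

```text
clock: 13.28
position: [0.613, -0.3368, 0.2266]
orientation: [0.245, -3.132, -0.001]
wrist_force: [0.6, 0.0, 0.0]
finger_gap: 0.0465
finger_force: 0.0
```

```bash
python3 go.py .6133 -.3376 .1095 .1563
```

```text
t 13.28 pos [ 0.613  -0.3368  0.2266] F [0.6 0.  0. ]
turn deg [ 0.03 -0.01  0.01] shift now-axes [ -0.2  -0.9 117.1] after-turn axes [ -0.2  -0.8 117.1]
q [-0.54  0.16  1.34  0.    1.64 -2.27]
```

>>> {"name": "arm_command", "arguments": {
  "commands": [
    {"ax":0,"ay":0,"az":0,"dx":0,"dy":-0.0008,"dz":0.045,"fingers":0},
    {"ax":0,"ay":0,"az":0,"dx":0,"dy":0,"dz":0.045,"fingers":0},
    {"ax":0,"ay":0,"az":0,"dx":0,"dy":0,"dz":0.027,"fingers":0},
    {"ax":0,"ay":0,"az":0,"dx":0,"dy":0,"dz":0,"fingers":1},
    {"ax":0,"ay":0,"az":0,"dx":0,"dy":0,"dz":0,"fingers":1},
    {"ax":0,"ay":0,"az":0,"dx":0,"dy":0,"dz":0,"fingers":1},
    {"ax":0,"ay":0,"az":0,"dx":0,"dy":0,"dz":0,"fingers":1},
    {"ax":0,"ay":0,"az":0,"dx":0,"dy":0,"dz":0,"fingers":1}
  ]
}}

```text
clock: 14.28
position: [0.6136, -0.3384, 0.1112]
orientation: [-0.245, 3.13, -0.002]
wrist_force: [1.0, -1.2, 5.5]
finger_gap: 0.0169
finger_force: 45.0
```

```bash
python3 go.py .4407 .1303 .172 .0115; python3 -c "
from h import *
o=robot.get_obs();print(o['finger_gap'],o['finger_force'])
T=snap('top','t5.png');a=cv2.imread('pics/t5.png')[185:335,215:315];S=snap('scene','s5.png');b=cv2.imread('pics/s5.png')[160:310,310:410]
cv2.imwrite('pics/c7.png',cv2.resize(np.hstack([a,b]),None,fx=4,fy=4,interpolation=2))"
```

```text
t 14.28 pos [ 0.6136 -0.3384  0.1112] F [ 1.  -1.2  5.5]
turn deg [-0.08  0.1   8.3 ] shift now-axes [ 97.7 489.8 -61.7] after-turn axes [167.5 470.7 -60.8]
q [-0.54  0.2   1.48 -0.    1.45 -2.27]
0.01690422092138903 44.97495889663696
```

View pics/c7.png

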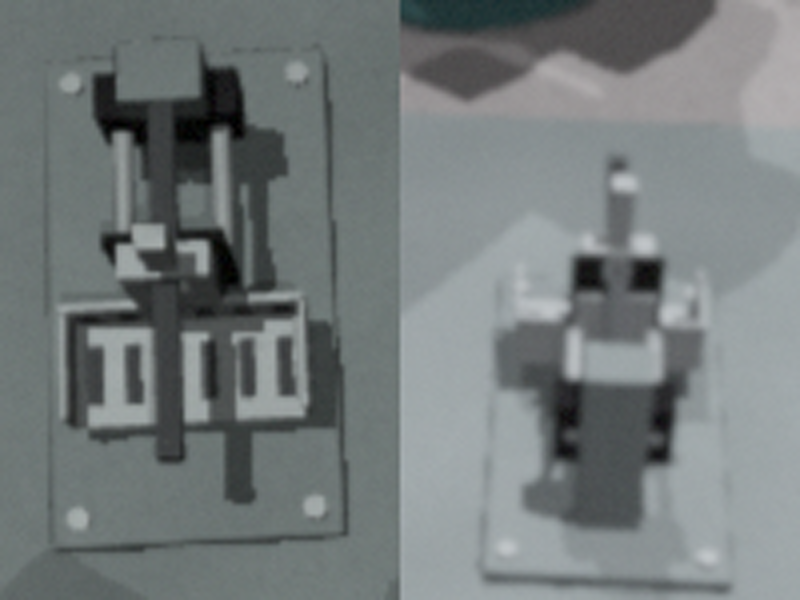

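Top view: the large basket hangs on the bar against the pad. Its back edge runs from (57,305) to (305,293), parallel to the base plate edge. The middle basket is gripped.

>>> {"name": "arm_command", "arguments": {
  "commands": [
    {"ax":0,"ay":0,"az":0,"dx":0,"dy":0,"dz":-0.02,"fingers":1},
    {"ax":0,"ay":0,"az":8.3,"dx":0,"dy":0,"dz":-0.043,"fingers":1},
    {"ax":0,"ay":0,"az":0,"dx":0.0168,"dy":0.047,"dz":0,"fingers":1},
    {"ax":0,"ay":0,"az":0,"dx":0.0168,"dy":0.047,"dz":0,"fingers":1},
    {"ax":0,"ay":0,"az":0,"dx":0.0168,"dy":0.047,"dz":0,"fingers":1},
    {"ax":0,"ay":0,"az":0,"dx":0.0168,"dy":0.047,"dz":0,"fingers":1},
    {"ax":0,"ay":0,"az":0,"dx":0.0168,"dy":0.047,"dz":0,"fingers":1},
    {"ax":0,"ay":0,"az":0,"dx":0.0168,"dy":0.047,"dz":0,"fingers":1}
  ]
}}

```text
clock: 15.38
position: [0.5083, -0.0558, 0.1742]
orientation: [-0.018, 3.141, -0.0]
wrist_force: [0.5, -0.1, -1.0]
finger_gap: 0.0166
finger_force: 45.0
```

>>> {"name": "arm_command", "arguments": {
  "commands": [
    {"ax":0,"ay":0,"az":0,"dx":0.0168,"dy":0.047,"dz":0,"fingers":1},
    {"ax":0,"ay":0,"az":0,"dx":0.0168,"dy":0.047,"dz":0,"fingers":1},
    {"ax":0,"ay":0,"az":0,"dx":0.0168,"dy":0.047,"dz":0,"fingers":1},
    {"ax":0,"ay":0,"az":0,"dx":0.0168,"dy":0.047,"dz":0,"fingers":1},
    {"ax":0,"ay":0,"az":0,"dx":0,"dy":0,"dz":0,"fingers":1},
    {"ax":0,"ay":0,"az":0,"dx":0,"dy":0,"dz":0,"fingers":1}
  ]
}}

```text
clock: 16.12
position: [0.4397, 0.1299, 0.1737]
orientation: [-0.019, 3.141, -0.0]
wrist_force: [-0.0, 0.2, -0.8]
finger_gap: 0.0165
finger_force: 45.0
```

```bash
cat > eye.py <<'E'
from h import *
import sys
z=float(sys.argv[1])
S=snap('scene',sys.argv[2]);g=cv2.cvtColor(cv2.imread('pics/'+sys.argv[2]),6)
o=robot.get_obs();p=o['position']
print('eye pred px',proj(S,[[p[0]+.008,p[1],z]]))
for v in range(184,206,2): print(v,g[v,350:380].tolist())
E
python3 go.py .4407 .1303 .1737 .0115;python3 eye.py .1505 s6.png
```

```text
t 16.12 pos [0.4397 0.1299 0.1737] F [-0.   0.2 -0.8]
turn deg [-0.    0.05  0.05] shift now-axes [-1.   0.4  0. ] after-turn axes [-1.   0.4  0. ]
q [ 0.23 -0.37  1.92 -0.    1.59 -1.35]
eye pred px [[364.28241428 189.97928338]]
184 [142, 144, 144, 144, 143, 140, 130, 120, 116, 114, 111, 106, 95, 92, 91, 88, 90, 99, 109, 118, 124, 127, 134, 139, 143, 143, 144, 147, 154, 160]
186 [146, 145, 144, 143, 141, 135, 115, 97, 92, 90, 88, 87, 91, 86, 90, 90, 90, 94, 100, 104, 108, 113, 129, 141, 144, 144, 144, 145, 146, 151]
188 [144, 143, 143, 143, 141, 133, 114, 92, 88, 88, 88, 87, 88, 90, 92, 90, 89, 89, 90, 93, 91, 101, 115, 133, 143, 147, 146, 146, 147, 149]
190 [134, 134, 133, 135, 131, 123, 105, 94, 90, 89, 94, 103, 102, 101, 102, 102, 99, 95, 91, 88, 88, 96, 110, 127, 136, 137, 140, 142, 141, 142]
192 [132, 131, 132, 130, 127, 116, 101, 92, 88, 93, 105, 119, 125, 129, 127, 127, 121, 102, 92, 91, 90, 97, 112, 124, 130, 134, 130, 133, 133, 134]
194 [132, 133, 134, 131, 128, 115, 101, 90, 89, 91, 102, 116, 121, 124, 120, 124, 116, 103, 90, 88, 90, 98, 116, 128, 132, 132, 132, 131, 127, 118]
196 [128, 134, 134, 133, 128, 115, 98, 88, 87, 89, 89, 94, 92, 95, 94, 93, 91, 88, 86, 89, 93, 102, 117, 129, 131, 132, 133, 128, 122, 105]
198 [123, 129, 129, 131, 124, 112, 96, 90, 85, 86, 88, 85, 84, 83, 85, 83, 83, 86, 89, 89, 92, 104, 122, 130, 133, 134, 131, 127, 118, 99]
200 [95, 98, 101, 101, 99, 92, 90, 88, 89, 86, 85, 80, 73, 74, 72, 76, 77, 82, 87, 92, 101, 124, 139, 147, 145, 142, 128, 116, 103, 88]
202 [88, 87, 88, 86, 87, 88, 90, 88, 89, 88, 85, 80, 77, 77, 83, 85, 87, 91, 92, 96, 110, 128, 138, 134, 124, 120, 114, 99, 88, 86]
204 [89, 87, 87, 87, 87, 88, 86, 88, 90, 88, 86, 85, 101, 132, 147, 151, 148, 144, 130, 111, 100, 99, 95, 93, 91, 89, 90, 89, 89, 88]
```

>>> {"name": "arm_command", "arguments": {
  "commands": [
    {"ax":0,"ay":0,"az":0,"dx":-0.015,"dy":0,"dz":0,"fingers":1},
    {"ax":0,"ay":0,"az":0,"dx":-0.018,"dy":0,"dz":0,"fingers":1},
    {"ax":0,"ay":0,"az":0,"dx":-0.018,"dy":0,"dz":0,"fingers":1},
    {"ax":0,"ay":0,"az":0,"dx":-0.018,"dy":0,"dz":0,"fingers":1},
    {"ax":0,"ay":0,"az":0,"dx":-0.015,"dy":0,"dz":0,"fingers":1},
    {"ax":0,"ay":0,"az":0,"dx":-0.008,"dy":0,"dz":0,"fingers":1},
    {"ax":0,"ay":0,"az":0,"dx":-0.003,"dy":0,"dz":0,"fingers":1},
    {"ax":0,"ay":0,"az":0,"dx":0,"dy":0,"dz":0,"fingers":1}
  ]
}}

```text
clock: 17.18
position: [0.5345, 0.1311, 0.1729]
orientation: [0.018, -3.141, -0.0]
wrist_force: [-0.7, 0.6, -0.2]
finger_gap: 0.0163
finger_force: 45.0
```

>>> {"name": "arm_command", "arguments": {
  "commands": [
    {"ax":0,"ay":0,"az":0,"dx":-0.003,"dy":0,"dz":0,"fingers":1},
    {"ax":0,"ay":0,"az":0,"dx":0,"dy":0,"dz":0,"fingers":1}
  ]
}}

```text
clock: 17.42
position: [0.5376, 0.1312, 0.173]
orientation: [-0.019, 3.141, 0.0]
wrist_force: [0.7, -1.0, -0.3]
finger_gap: 0.0163
finger_force: 45.0
```

>>> {"name": "arm_command", "arguments": {
  "commands": [
    {"ax":0,"ay":0,"az":0,"dx":-0.003,"dy":0,"dz":0,"fingers":1},
    {"ax":0,"ay":0,"az":0,"dx":0,"dy":0,"dz":0,"fingers":1}
  ]
}}

```text
clock: 17.68
position: [0.5407, 0.1312, 0.1728]
orientation: [0.018, -3.142, 0.0]
wrist_force: [0.2, 0.7, -0.4]
finger_gap: 0.0166
finger_force: 45.0
```

>>> {"name": "arm_command", "arguments": {
  "commands": [
    {"ax":0,"ay":0,"az":0,"dx":-0.003,"dy":0,"dz":0,"fingers":1},
    {"ax":0,"ay":0,"az":0,"dx":0,"dy":0,"dz":0,"fingers":1}
  ]
}}

```text
clock: 17.92
position: [0.5438, 0.1312, 0.1728]
orientation: [0.018, -3.141, 0.0]
wrist_force: [-0.1, -0.4, -1.6]
finger_gap: 0.0166
finger_force: 45.0
```

>>> {"name": "arm_command", "arguments": {
  "commands": [
    {"ax":0,"ay":0,"az":0,"dx":-0.002,"dy":0,"dz":0,"fingers":1},
    {"ax":0,"ay":0,"az":0,"dx":0,"dy":0,"dz":0,"fingers":1}
  ]
}}

```text
clock: 18.18
position: [0.5457, 0.1313, 0.1728]
orientation: [0.018, -3.141, 0.0]
wrist_force: [-0.3, -0.0, -0.6]
finger_gap: 0.0163
finger_force: 45.0
```

>>> {"name": "arm_command", "arguments": {
  "commands": [
    {"ax":0,"ay":0,"az":0,"dx":-0.002,"dy":0,"dz":0,"fingers":1},
    {"ax":0,"ay":0,"az":0,"dx":0,"dy":0,"dz":0,"fingers":1}
  ]
}}

```text
clock: 18.42
position: [0.5475, 0.1313, 0.1729]
orientation: [0.018, -3.141, 0.0]
wrist_force: [-3.5, 0.7, 0.9]
finger_gap: 0.0166
finger_force: 45.0
```

>>> {"name": "arm_command", "arguments": {
  "commands": [
    {"ax":0,"ay":0,"az":0,"dx":-0.002,"dy":0,"dz":0,"fingers":1},
    {"ax":0,"ay":0,"az":0,"dx":0,"dy":0,"dz":0,"fingers":1}
  ]
}}

```text
clock: 18.68
position: [0.5493, 0.1314, 0.1729]
orientation: [0.018, -3.141, -0.0]
wrist_force: [-6.4, 0.3, 1.8]
finger_gap: 0.0169
finger_force: 45.0
```

>>> {"name": "arm_command", "arguments": {
  "commands": [
    {"ax":0,"ay":0,"az":0,"dx":-0.0015,"dy":0,"dz":0,"fingers":1},
    {"ax":0,"ay":0,"az":0,"dx":0,"dy":0,"dz":0,"fingers":1},
    {"ax":0,"ay":0,"az":0,"dx":0,"dy":0,"dz":0,"fingers":1}
  ]
}}

```text
clock: 19.05
position: [0.5507, 0.1314, 0.173]
orientation: [0.019, -3.14, -0.0]
wrist_force: [-6.9, 0.0, 3.0]
finger_gap: 0.0164
finger_force: 45.0
```

>>> {"name": "arm_command", "arguments": {
  "commands": [
    {"ax":0,"ay":0,"az":0,"dx":0,"dy":0,"dz":0,"fingers":1},
    {"ax":0,"ay":0,"az":0,"dx":0.0015,"dy":0,"dz":0,"fingers":1},
    {"ax":0,"ay":0,"az":0,"dx":0.0015,"dy":0,"dz":0.002,"fingers":1},
    {"ax":0,"ay":0,"az":0,"dx":0,"dy":0,"dz":0.003,"fingers":1},
    {"ax":0,"ay":0,"az":0,"dx":0,"dy":0,"dz":0.003,"fingers":1},
    {"ax":0,"ay":0,"az":0,"dx":0,"dy":0,"dz":0,"fingers":1}
  ]
}}

```text
clock: 19.8
position: [0.5479, 0.1312, 0.1643]
orientation: [0.018, -3.141, 0.0]
wrist_force: [-4.5, 0.5, -2.8]
finger_gap: 0.0168
finger_force: 45.0
```

>>> {"name": "arm_command", "arguments": {
  "commands": [
    {"ax":0,"ay":0,"az":0,"dx":0,"dy":0,"dz":0.0015,"fingers":1},
    {"ax":0,"ay":0,"az":0,"dx":0,"dy":0,"dz":0,"fingers":1}
  ]
}}

```text
clock: 20.05
position: [0.548, 0.1313, 0.1633]
orientation: [0.018, -3.141, 0.0]
wrist_force: [-3.7, -1.3, -0.1]
finger_gap: 0.0164
finger_force: 45.0
```

>>> {"name": "arm_command", "arguments": {
  "commands": [
    {"ax":0,"ay":0,"az":0,"dx":0,"dy":0,"dz":0.0008,"fingers":1},
    {"ax":0,"ay":0,"az":0,"dx":0,"dy":0,"dz":0,"fingers":1}
  ]
}}

```text
clock: 20.3
position: [0.5481, 0.1313, 0.1629]
orientation: [-0.018, 3.141, 0.0]
wrist_force: [-5.1, -0.3, 2.3]
finger_gap: 0.0162
finger_force: 45.0
```

>>> {"name": "arm_command", "arguments": {
  "commands": [
    {"ax":0,"ay":0,"az":0,"dx":0.001,"dy":0,"dz":-0.0005,"fingers":1},
    {"ax":0,"ay":0,"az":0,"dx":0.0005,"dy":0,"dz":0,"fingers":1},
    {"ax":0,"ay":0,"az":0,"dx":0,"dy":0,"dz":0,"fingers":1}
  ]
}}

```text
clock: 20.68
position: [0.5467, 0.1313, 0.1629]
orientation: [-0.018, 3.141, -0.0]
wrist_force: [-1.0, -0.3, -1.0]
finger_gap: 0.0163
finger_force: 45.0
```

>>> {"name": "arm_command", "arguments": {
  "commands": [
    {"ax":0,"ay":0,"az":0,"dx":0,"dy":0,"dz":0,"fingers":0},
    {"ax":0,"ay":0,"az":0,"dx":0,"dy":0,"dz":0,"fingers":0},
    {"ax":0,"ay":0,"az":0,"dx":0,"dy":0,"dz":0,"fingers":0},
    {"ax":0,"ay":0,"az":0,"dx":0,"dy":0,"dz":0,"fingers":0}
  ]
}}

```text
clock: 21.18
position: [0.5467, 0.1313, 0.1631]
orientation: [-0.018, 3.141, 0.0]
wrist_force: [-0.3, -0.7, -1.5]
finger_gap: 0.0461
finger_force: 0.0
```

```bash
python3 go.py .4495 -.2326 .225 .2714
```

```text
t 21.18 pos [0.5467 0.1313 0.1631] F [-0.3 -0.7 -1.5]
turn deg [ 0.000e+00  1.000e-02 -1.488e+01] shift now-axes [ 101.4 -362.7  -61.9] after-turn axes [ 191.2 -324.5  -61.9]
q [ 0.19 -0.12  1.73  0.    1.53 -1.39]
```

>>> {"name": "arm_command", "arguments": {
  "commands": [
    {"ax":0,"ay":0,"az":0,"dx":0,"dy":0,"dz":-0.025,"fingers":0},
    {"ax":0,"ay":0,"az":0,"dx":0,"dy":0,"dz":-0.04,"fingers":0},
    {"ax":0,"ay":0,"az":-7.5,"dx":0,"dy":0,"dz":0,"fingers":0},
    {"ax":0,"ay":0,"az":-7.4,"dx":0,"dy":0,"dz":0,"fingers":0},
    {"ax":0,"ay":0,"az":0,"dx":0.0239,"dy":-0.0406,"dz":0,"fingers":0},
    {"ax":0,"ay":0,"az":0,"dx":0.0239,"dy":-0.0406,"dz":0,"fingers":0},
    {"ax":0,"ay":0,"az":0,"dx":0.0239,"dy":-0.0406,"dz":0,"fingers":0},
    {"ax":0,"ay":0,"az":0,"dx":0.0239,"dy":-0.0406,"dz":0,"fingers":0}
  ]
}}

```text
clock: 22.18
position: [0.4976, -0.0521, 0.2282]
orientation: [-0.426, 3.112, -0.0]
wrist_force: [0.3, 0.4, -0.3]
finger_gap: 0.0466
finger_force: 0.0
```

>>> {"name": "arm_command", "arguments": {
  "commands": [
    {"ax":0,"ay":0,"az":0,"dx":0.0239,"dy":-0.0406,"dz":0,"fingers":0},
    {"ax":0,"ay":0,"az":0,"dx":0.0239,"dy":-0.0406,"dz":0,"fingers":0},
    {"ax":0,"ay":0,"az":0,"dx":0.0239,"dy":-0.0406,"dz":0,"fingers":0},
    {"ax":0,"ay":0,"az":0,"dx":0.0239,"dy":-0.0406,"dz":0,"fingers":0},
    {"ax":0,"ay":0,"az":0,"dx":0,"dy":0,"dz":0,"fingers":0},
    {"ax":0,"ay":0,"az":0,"dx":0,"dy":0,"dz":0,"fingers":0}
  ]
}}

```text
clock: 22.92
position: [0.4497, -0.2327, 0.2281]
orientation: [-0.425, 3.113, 0.0]
wrist_force: [0.2, -0.2, -0.2]
finger_gap: 0.0466
finger_force: 0.0
```

```bash
python3 go.py .4495 -.2326 .0985 .2714
```

```text
t 22.93 pos [ 0.4497 -0.2327  0.2281] F [ 0.2 -0.2 -0.2]
turn deg [ 0.01  0.01 -0.  ] shift now-axes [2.000e-01 1.000e-01 1.296e+02] after-turn axes [2.000e-01 1.000e-01 1.296e+02]
q [-0.53 -0.26  1.75  0.    1.65 -2.37]
```

Add a settle row before closing, so the arm isn't still descending when the fingers grip.

>>> {"name": "arm_command", "arguments": {
  "commands": [
    {"ax":0,"ay":0,"az":0,"dx":0,"dy":0,"dz":0.045,"fingers":0},
    {"ax":0,"ay":0,"az":0,"dx":0,"dy":0,"dz":0.045,"fingers":0},
    {"ax":0,"ay":0,"az":0,"dx":0,"dy":0,"dz":0.039,"fingers":0},
    {"ax":0,"ay":0,"az":0,"dx":0,"dy":0,"dz":0,"fingers":0},
    {"ax":0,"ay":0,"az":0,"dx":0,"dy":0,"dz":0,"fingers":1},
    {"ax":0,"ay":0,"az":0,"dx":0,"dy":0,"dz":0,"fingers":1},
    {"ax":0,"ay":0,"az":0,"dx":0,"dy":0,"dz":0,"fingers":1},
    {"ax":0,"ay":0,"az":0,"dx":0,"dy":0,"dz":0,"fingers":1}
  ]
}}

```text
clock: 23.92
position: [0.4501, -0.2333, 0.1001]
orientation: [-0.425, 3.111, -0.002]
wrist_force: [0.7, -0.4, 4.0]
finger_gap: 0.0194
finger_force: 45.0
```

>>> {"name": "arm_command", "arguments": {
  "commands": [
    {"ax":0,"ay":0,"az":0,"dx":0,"dy":0,"dz":0,"fingers":1},
    {"ax":0,"ay":0,"az":0,"dx":0,"dy":0,"dz":0,"fingers":1}
  ]
}}

```text
clock: 24.18
position: [0.4502, -0.2334, 0.1001]
orientation: [-0.425, 3.111, -0.002]
wrist_force: [0.5, -1.4, 6.1]
finger_gap: 0.0193
finger_force: 45.0
```

```bash
python3 go.py .4307 .1300 .173 .0115
```

```text
t 24.18 pos [ 0.4502 -0.2334  0.1001] F [ 0.5 -1.4  6.1]
turn deg [-0.07  0.09 14.9 ] shift now-axes [-78.8 355.1 -73.3] after-turn axes [ 15.3 363.6 -72.9]
q [-0.53 -0.22  1.92 -0.    1.44 -2.37]
```

>>> {"name": "arm_command", "arguments": {
  "commands": [
    {"ax":0,"ay":0,"az":0,"dx":0,"dy":0,"dz":-0.02,"fingers":1},
    {"ax":0,"ay":0,"az":7.5,"dx":0,"dy":0,"dz":-0.035,"fingers":1},
    {"ax":0,"ay":0,"az":7.4,"dx":0,"dy":0,"dz":-0.0205,"fingers":1},
    {"ax":0,"ay":0,"az":0,"dx":0.002,"dy":0.0404,"dz":0,"fingers":1},
    {"ax":0,"ay":0,"az":0,"dx":0.002,"dy":0.0404,"dz":0,"fingers":1},
    {"ax":0,"ay":0,"az":0,"dx":0.002,"dy":0.0404,"dz":0,"fingers":1},
    {"ax":0,"ay":0,"az":0,"dx":0.002,"dy":0.0404,"dz":0,"fingers":1},
    {"ax":0,"ay":0,"az":0,"dx":0.002,"dy":0.0404,"dz":0,"fingers":1}
  ]
}}

```text
clock: 25.18
position: [0.4369, -0.0298, 0.1758]
orientation: [-0.018, 3.141, -0.0]
wrist_force: [0.1, -0.2, -0.9]
finger_gap: 0.0192
finger_force: 45.0
```

>>> {"name": "arm_command", "arguments": {
  "commands": [
    {"ax":0,"ay":0,"az":0,"dx":0.002,"dy":0.0404,"dz":0,"fingers":1},
    {"ax":0,"ay":0,"az":0,"dx":0.002,"dy":0.0404,"dz":0,"fingers":1},
    {"ax":0,"ay":0,"az":0,"dx":0.0015,"dy":0.0404,"dz":0,"fingers":1},
    {"ax":0,"ay":0,"az":0,"dx":0,"dy":0.0404,"dz":0,"fingers":1},
    {"ax":0,"ay":0,"az":0,"dx":0,"dy":0,"dz":0,"fingers":1},
    {"ax":0,"ay":0,"az":0,"dx":0,"dy":0,"dz":0,"fingers":1}
  ]
}}

```text
clock: 25.92
position: [0.4298, 0.1302, 0.1752]
orientation: [-0.019, 3.141, -0.0]
wrist_force: [-0.3, 0.2, -0.8]
finger_gap: 0.0196
finger_force: 45.0
```

```bash
python3 go.py .4307 .1300 .1746 .0115;python3 eye.py .1505 s7.png
```

```text
t 25.93 pos [0.4298 0.1302 0.1752] F [-0.3  0.2 -0.8]
turn deg [-0.01  0.02  0.04] shift now-axes [-0.9 -0.2  0.6] after-turn axes [-0.9 -0.2  0.6]
q [ 0.24 -0.39  1.93 -0.    1.6  -1.35]
eye pred px [[364.46444971 187.60703783]]
184 [136, 141, 144, 143, 142, 137, 121, 101, 89, 87, 86, 87, 90, 90, 89, 90, 90, 93, 93, 96, 100, 107, 119, 134, 143, 145, 145, 148, 153, 158]
186 [132, 140, 144, 143, 142, 135, 119, 100, 90, 88, 89, 90, 92, 90, 92, 89, 91, 92, 90, 87, 85, 94, 110, 131, 139, 142, 143, 147, 150, 152]
188 [127, 140, 142, 141, 141, 136, 117, 96, 89, 91, 97, 112, 123, 124, 122, 119, 116, 106, 95, 89, 89, 95, 113, 133, 142, 138, 127, 122, 134, 145]
190 [121, 131, 134, 136, 133, 125, 108, 91, 87, 93, 104, 120, 132, 135, 134, 134, 128, 112, 98, 91, 87, 98, 112, 127, 134, 131, 114, 104, 124, 136]
192 [114, 124, 128, 128, 123, 115, 102, 91, 86, 89, 92, 102, 108, 111, 112, 112, 108, 98, 89, 83, 89, 96, 113, 124, 126, 117, 103, 97, 117, 127]
194 [93, 96, 99, 98, 95, 95, 91, 89, 86, 87, 88, 89, 88, 88, 89, 88, 90, 87, 87, 88, 91, 106, 125, 128, 120, 110, 98, 96, 112, 124]
196 [86, 86, 85, 86, 86, 86, 86, 87, 86, 87, 88, 88, 85, 85, 89, 88, 88, 88, 88, 87, 91, 106, 125, 126, 113, 98, 91, 96, 108, 124]
198 [87, 87, 89, 86, 85, 84, 86, 86, 90, 88, 87, 88, 94, 100, 103, 105, 102, 97, 97, 93, 91, 93, 93, 93, 89, 90, 88, 96, 112, 125]
200 [86, 87, 86, 89, 87, 87, 88, 87, 83, 84, 83, 108, 139, 157, 161, 160, 157, 151, 143, 125, 103, 95, 91, 89, 87, 87, 88, 102, 115, 127]
202 [85, 88, 85, 88, 87, 78, 71, 65, 63, 62, 68, 95, 131, 149, 154, 155, 155, 153, 144, 125, 98, 91, 90, 89, 88, 92, 92, 102, 119, 128]
204 [85, 89, 88, 87, 82, 67, 43, 29, 22, 26, 32, 58, 101, 134, 149, 152, 149, 144, 132, 107, 80, 80, 89, 90, 89, 90, 91, 107, 122, 131]
```

>>> {"name": "arm_command", "arguments": {
  "commands": [
    {"ax":0,"ay":0,"az":0,"dx":-0.015,"dy":0,"dz":0.0005,"fingers":1},
    {"ax":0,"ay":0,"az":0,"dx":-0.018,"dy":0,"dz":0,"fingers":1},
    {"ax":0,"ay":0,"az":0,"dx":-0.018,"dy":0,"dz":0,"fingers":1},
    {"ax":0,"ay":0,"az":0,"dx":-0.018,"dy":0,"dz":0,"fingers":1},
    {"ax":0,"ay":0,"az":0,"dx":-0.015,"dy":0,"dz":0,"fingers":1},
    {"ax":0,"ay":0,"az":0,"dx":-0.008,"dy":0,"dz":0,"fingers":1},
    {"ax":0,"ay":0,"az":0,"dx":-0.003,"dy":0,"dz":0,"fingers":1},
    {"ax":0,"ay":0,"az":0,"dx":0,"dy":0,"dz":0,"fingers":1}
  ]
}}

```text
clock: 26.98
position: [0.5248, 0.1315, 0.174]
orientation: [0.018, -3.141, 0.0]
wrist_force: [0.4, -0.3, -0.5]
finger_gap: 0.0198
finger_force: 45.0
```

>>> {"name": "arm_command", "arguments": {
  "commands": [
    {"ax":0,"ay":0,"az":0,"dx":-0.003,"dy":0,"dz":0,"fingers":1},
    {"ax":0,"ay":0,"az":0,"dx":0,"dy":0,"dz":0,"fingers":1}
  ]
}}

```text
clock: 27.22
position: [0.5278, 0.1317, 0.1742]
orientation: [-0.019, 3.141, 0.0]
wrist_force: [-0.5, 0.4, -1.0]
finger_gap: 0.0194
finger_force: 45.0
```

>>> {"name": "arm_command", "arguments": {
  "commands": [
    {"ax":0,"ay":0,"az":0,"dx":-0.002,"dy":0,"dz":0,"fingers":1},
    {"ax":0,"ay":0,"az":0,"dx":0,"dy":0,"dz":0,"fingers":1}
  ]
}}

```text
clock: 27.48
position: [0.5299, 0.1317, 0.1741]
orientation: [-0.018, 3.141, 0.0]
wrist_force: [-0.3, -1.1, -1.1]
finger_gap: 0.0195
finger_force: 45.0
```

>>> {"name": "arm_command", "arguments": {
  "commands": [
    {"ax":0,"ay":0,"az":0,"dx":-0.002,"dy":0,"dz":0,"fingers":1},
    {"ax":0,"ay":0,"az":0,"dx":0,"dy":0,"dz":0,"fingers":1}
  ]
}}

```text
clock: 27.72
position: [0.5318, 0.1317, 0.174]
orientation: [0.018, -3.141, 0.0]
wrist_force: [-1.3, 0.1, -1.2]
finger_gap: 0.0196
finger_force: 45.0
```

>>> {"name": "arm_command", "arguments": {
  "commands": [
    {"ax":0,"ay":0,"az":0,"dx":-0.002,"dy":0,"dz":0,"fingers":1},
    {"ax":0,"ay":0,"az":0,"dx":0,"dy":0,"dz":0,"fingers":1}
  ]
}}

```text
clock: 27.98
position: [0.5336, 0.1317, 0.1741]
orientation: [0.019, -3.141, 0.0]
wrist_force: [-5.9, -0.7, 1.3]
finger_gap: 0.0197
finger_force: 45.0
```

>>> {"name": "arm_command", "arguments": {
  "commands": [
    {"ax":0,"ay":0,"az":0,"dx":-0.002,"dy":0,"dz":0,"fingers":1},
    {"ax":0,"ay":0,"az":0,"dx":0,"dy":0,"dz":0,"fingers":1}
  ]
}}

```text
clock: 28.22
position: [0.5354, 0.1318, 0.1742]
orientation: [0.019, -3.14, -0.0]
wrist_force: [-6.4, -0.0, 4.3]
finger_gap: 0.0194
finger_force: 45.0
```

>>> {"name": "arm_command", "arguments": {
  "commands": [
    {"ax":0,"ay":0,"az":0,"dx":-0.001,"dy":0,"dz":0,"fingers":1},
    {"ax":0,"ay":0,"az":0,"dx":0,"dy":0,"dz":0,"fingers":1},
    {"ax":0,"ay":0,"az":0,"dx":0,"dy":0,"dz":0,"fingers":1},
    {"ax":0,"ay":0,"az":0,"dx":0,"dy":0,"dz":0,"fingers":1}
  ]
}}

```text
clock: 28.72
position: [0.5363, 0.1318, 0.1743]
orientation: [0.019, -3.14, -0.0]
wrist_force: [-8.3, -0.3, 3.8]
finger_gap: 0.0191
finger_force: 45.0
```

```bash
python3 -c "
from h import *
F=[]
for i in range(6):
    o=robot.get_obs();F.append(np.r_[o['wrist_force'],o['moment']]); snap('scene','s8.png')
print(np.mean(F,0).round(2),o['position'])"
```

```text
[-8.09 -0.1   3.76 -0.02  1.74  0.02] [0.53632345 0.13175796 0.17422056]
```

>>> {"name": "arm_command", "arguments": {
  "commands": [
    {"ax":0,"ay":0,"az":0,"dx":0.0015,"dy":0,"dz":0,"fingers":1},
    {"ax":0,"ay":0,"az":0,"dx":0.0015,"dy":0,"dz":0.002,"fingers":1},
    {"ax":0,"ay":0,"az":0,"dx":0,"dy":0,"dz":0.003,"fingers":1},
    {"ax":0,"ay":0,"az":0,"dx":0,"dy":0,"dz":0.003,"fingers":1},
    {"ax":0,"ay":0,"az":0,"dx":0,"dy":0,"dz":0.0005,"fingers":1},
    {"ax":0,"ay":0,"az":0,"dx":0,"dy":0,"dz":0,"fingers":1}
  ]
}}

```text
clock: 29.78
position: [0.5338, 0.1317, 0.1653]
orientation: [0.018, -3.141, 0.0]
wrist_force: [-2.0, 0.1, -3.2]
finger_gap: 0.0192
finger_force: 45.0
```

>>> {"name": "arm_command", "arguments": {
  "commands": [
    {"ax":0,"ay":0,"az":0,"dx":0,"dy":0,"dz":0.001,"fingers":1},
    {"ax":0,"ay":0,"az":0,"dx":0,"dy":0,"dz":0,"fingers":1}
  ]
}}

```text
clock: 30.02
position: [0.5338, 0.1317, 0.1645]
orientation: [0.018, -3.141, -0.0]
wrist_force: [-1.7, -0.6, -0.8]
finger_gap: 0.0196
finger_force: 45.0
```

>>> {"name": "arm_command", "arguments": {
  "commands": [
    {"ax":0,"ay":0,"az":0,"dx":0,"dy":0,"dz":0.0007,"fingers":1},
    {"ax":0,"ay":0,"az":0,"dx":0,"dy":0,"dz":0,"fingers":1}
  ]
}}

```text
clock: 30.28
position: [0.5339, 0.1317, 0.164]
orientation: [-0.018, 3.141, 0.0]
wrist_force: [-2.6, -1.4, 1.5]
finger_gap: 0.019
finger_force: 45.0
```

>>> {"name": "arm_command", "arguments": {
  "commands": [
    {"ax":0,"ay":0,"az":0,"dx":0,"dy":0,"dz":-0.0005,"fingers":1},
    {"ax":0,"ay":0,"az":0,"dx":0,"dy":0,"dz":0,"fingers":0},
    {"ax":0,"ay":0,"az":0,"dx":0,"dy":0,"dz":0,"fingers":0},
    {"ax":0,"ay":0,"az":0,"dx":0,"dy":0,"dz":0,"fingers":0},
    {"ax":0,"ay":0,"az":0,"dx":0,"dy":0,"dz":0,"fingers":0},
    {"ax":0,"ay":0,"az":0,"dx":0,"dy":0,"dz":-0.02,"fingers":0},
    {"ax":0,"ay":0,"az":0,"dx":0,"dy":0,"dz":-0.04,"fingers":0},
    {"ax":0,"ay":0,"az":0,"dx":0,"dy":0,"dz":-0.04,"fingers":0}
  ]
}}

```text
clock: 31.28
position: [0.5338, 0.1317, 0.267]
orientation: [-0.018, 3.141, 0.0]
wrist_force: [0.3, -0.6, 0.3]
finger_gap: 0.0467
finger_force: 0.0
```

>>> {"name": "arm_command", "arguments": {
  "commands": [
    {"ax":0,"ay":0,"az":0,"dx":0,"dy":-0.05,"dz":0,"fingers":0},
    {"ax":0,"ay":0,"az":0,"dx":0,"dy":-0.05,"dz":0,"fingers":0},
    {"ax":0,"ay":0,"az":0,"dx":0,"dy":-0.05,"dz":0,"fingers":0},
    {"ax":0,"ay":0,"az":0,"dx":0,"dy":-0.05,"dz":0,"fingers":0},
    {"ax":0,"ay":0,"az":0,"dx":0,"dy":-0.05,"dz":0,"fingers":0},
    {"ax":0,"ay":0,"az":0,"dx":0,"dy":-0.05,"dz":0,"fingers":0},
    {"ax":0,"ay":0,"az":0,"dx":0,"dy":0,"dz":0,"fingers":0}
  ]
}}

```text
clock: 32.15
position: [0.5371, -0.1709, 0.2654]
orientation: [-0.013, 3.141, -0.001]
wrist_force: [0.5, 0.3, -0.8]
finger_gap: 0.0464
finger_force: 0.0
```

```bash
python3 -c "
from h import *
T=snap('top','t9.png');a=cv2.imread('pics/t9.png')[185:335,215:315];S=snap('scene','s9.png');b=cv2.imread('pics/s9.png')[160:310,310:410]
cv2.imwrite('pics/c9.png',cv2.resize(np.hstack([a,b]),None,fx=4,fy=4,interpolation=2))
# predicted stem-top centres (crop px)
y=.0115;H=np.array([.4807,.1295])
P=[[H[0]+x*np.cos(y),H[1]+x*np.sin(y),.198] for x in (.081,.065,.049)]
print(((proj(T,P)-[215,185])*4).round(),((proj(S,P)-[310,160])*4+[400,0]).round())"
```

```text
[[149. 233.]
 [150. 269.]
 [151. 306.]] [[622. 176.]
 [622. 159.]
 [622. 142.]]
```

View pics/c9.png

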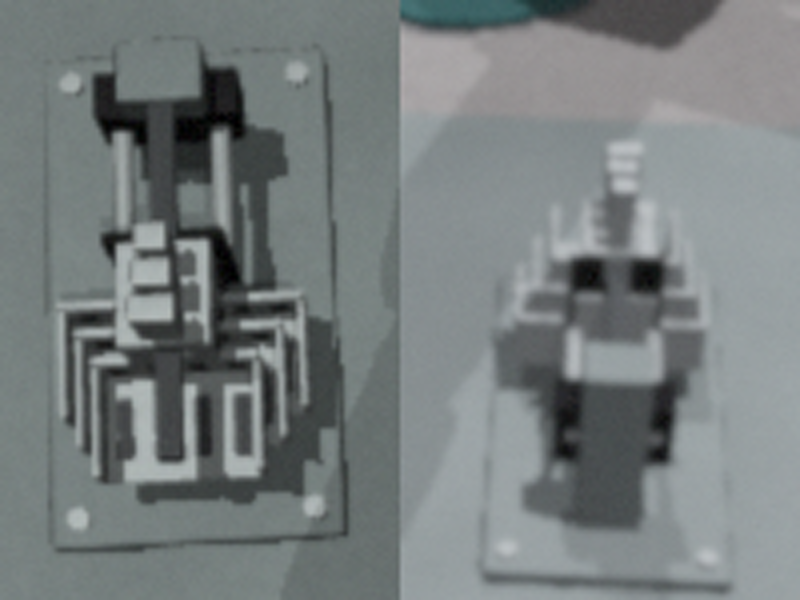

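The three stem tops are at (149,235), (151,269) and (151,305) in the top view, against predicted (149,233), (150,269) and (151,306). The baskets are nested, straight and snug, about 16 mm apart, so I'm handing in the job.

```bash
python3 -c "
from station import robot
print(robot.finish_job())"
```

```text
the job is handed in; nothing more can be done
None
```

The three baskets hang nested, straight and snug on the hook in the order large, middle, small. Each was pushed back to about 5 mm of buffer travel, judged from wrist force and arm travel. I handed the job in at about 32 s, and no verdict came back.

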